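# Set up the inspection stand: load the part, run the light boom out two holes, switch on

### The job

Get the inspection stand ready to look at the silver heat sink: lay the heat sink flat inside the stand's rimmed tray, run the sloping boom out to its third (lowest) hole so that the ring light stands over the tray, and flip the light's toggle switch to on (green mark). The boom is let go by squeezing in its brass spring button; slide the white sleeve from hole to hole until the button has popped fully out of the third. Leave the bottles, spool, power brick and relay standing where they are.

Things in the scene. Friction and masses are not known exactly. Their poses are not given: they have to be found in the camera images.
- stand: Inspection stand, fixed. Origin on the bench under the boom's foot; x along the stand the way the boom rises (roughly away from the robot), y left, z up. Base plate x -25..351, y -55..55, 8 thick. Boom: square tube, axis from (0,0,45) mm rising 35 deg in the x-z plane; fixed steel inner tube in a socket (to 25 mm up the axis), white sleeve over it. Switch pod x 67..133, y -118..-62, top z 28.
- tray_floor (a point): Centre of the tray's dark mat, at (294,0,11) mm of the stand; axes as the stand's. Square, 92 mm between 3 mm high aluminium rims. With the boom at its first hole the tray is clear from above (lamp edge about 60 mm from here, toward the boom's foot, 160 mm up); at the third hole the ring light is in a gripper's way.
- boom (a joint): Slide of the white sleeve up the slope, m: 0 first hole (start), 0.035 second, 0.070 third (wanted), stop 0.078. Sleeve 28 x 28 x 170 mm with three 13.4 mm holes in its left side, 35 mm apart. Button pressed flush, it starts at 9 to 14 N and slides at about 6 N. In each hole the button pops out and locks it (0.7 mm play), so at the second hole it must be pressed again.
- lamp_head (a point): Centre of the underside of the round black ring light (76 mm across, 26 thick) on the sleeve's upper end. At boom 0 the sleeve reaches 90 mm down and 80 mm up the axis from the button; a lamp driver sits on it 33 to 79 mm up from the button, to 37 mm above the axis, 30 mm wide: a gripper pointing straight down does not fit over the button, one square to the boom does.
- button (a joint): Travel of the brass spring button, m: 0 fully out through a hole (locked), 0.006 flush with the sleeve's side, 0.008 under the sleeve's wall, which holds it in between holes. Spring 2 N (out) to 4 N (in). From flush, pushing the sleeve along makes its round top slip under the wall.
- button_tip (a point): Top of the button's dome (12 mm across, 6 mm proud of the sleeve's left side), 114 mm above the bench. It sits on the fixed inner tube, so it stays put when the sleeve slides. Axes: x up along the boom, y out of the button, level, z square out of the boom's upper side. Boom axis: 20 mm along -y. A grip across the sleeve here (34 mm, flush 28), fingers along -z, presses it and holds the sleeve.
- toggle (a joint): Toggle switch of the light, rad: 0 off (leans to the stand's -x, red mark), 0.84 on (leans to +x, green mark). Over centre: past about 0.45 it snaps over by itself. Pushing its tip takes 2 to 4 N.
- toggle_tip (a point): Centre of the 10 mm ball on the steel toggle lever, 30 mm from its pivot at (100,-90,31) mm of the stand. Ball at x 88 mm off, 112 mm on, 58 mm above the bench.
- heatsink: Silver finned heat sink, 40 x 40 x 18 mm, 35 to 70 g, loose on the bench; origin at the centre of its underside, z up. The power brick lies about 12 mm off its +y side and the relay about 10 mm off its -y side: finger room only at its +x and -x sides. Between it and the tray, behind, a fixed blue drawer cabinet 0.4 m tall fills world x over 0.62, y 0.13 to 0.36 m: carry round in front of it.
- power_brick: Black power brick, 44 x 99 x 30 mm (long axis its y); origin at the centre of its underside. Leave alone.
- relay: Small black relay, 22 x 28 x 24 mm; origin at the centre of its underside. Leave alone.
- ipa_bottle: Solvent bottle with black cap, 51 mm across, 121 mm tall, standing left of the stand (the two bottles change places there; each keeps 50 mm or more clear of the sleeve); origin at the centre of its underside. Leave alone.
- glue_bottle: Small glue bottle, 31 mm across, 82 mm tall, standing left of the stand; origin at the centre of its underside. Leave alone.
- solder_spool: Spool of solder with blue flanges, 64 mm across, 39 mm tall, standing left of the tray; origin at the centre of its underside. Leave alone.
Things that resemble listed ones, but are neither listed nor needed, are in the scene too. Of the things like the heatsink, leave any that is purple, red or turquoise; of the rest the larger one is meant.

How it is judged:
At the end, for the whole second after the job is handed in: Heat sink flat and still inside the tray's rim (within 30 mm of the mat's centre along each side, base within 4 mm of the mat, tilt under 0.1 rad); sleeve locked at the third hole (70 mm, within 3) with the button out (under 2 mm in); toggle on (over 0.7 rad) (value of joint boom between 0.067 and 0.073 m and value of joint button below 0.002 m and value of joint toggle above 0.7 rad and x of heatsink in the frame of tray_floor between -0.03 and 0.03 m and y of heatsink in the frame of tray_floor between -0.03 and 0.03 m and z of heatsink in the frame of tray_floor between -0.004 and 0.004 m and angle between heatsink's own z axis and vertical below 0.1 rad and linear speed of heatsink below 0.02 m/s); the robot touches nothing.
It fails at once if the solvent bottle is shoved more than 35 mm or tipped (distance of ipa_bottle from where it was at the start of the episode above 0.035 m or angle between ipa_bottle's own z axis and vertical above 0.35 rad).
It fails at once if the glue bottle is shoved more than 35 mm or tipped (distance of glue_bottle from where it was at the start of the episode above 0.035 m or angle between glue_bottle's own z axis and vertical above 0.35 rad).
It fails at once if the solder spool is shoved more than 35 mm or tipped (distance of solder_spool from where it was at the start of the episode above 0.035 m or angle between solder_spool's own z axis and vertical above 0.35 rad).
It fails at once if the power brick is shoved more than 35 mm or tipped (distance of power_brick from where it was at the start of the episode above 0.035 m or angle between power_brick's own z axis and vertical above 0.35 rad).
It fails at once if the relay is shoved more than 35 mm or tipped (distance of relay from where it was at the start of the episode above 0.035 m or angle between relay's own z axis and vertical above 0.35 rad).
It also fails if it takes over 64 s, if anything falls off the work surface, if the arm or the gripper's body presses on something with over 40 N, if the wrist force passes 120 N, or if a joint passes its speed limit or range.

### The arm

A 7-joint arm with a two-finger parallel gripper is mounted at the origin on a cart in front of the work surface, level with it; the furniture and walls round the work are solid. World frame = base frame: x ahead of the robot, y to its left, z up, the work surface at z = 0. Lengths are in m, angles in rad, forces in N, time in s.
With the tool pointing down it reaches from about 0.425 to 0.95 m from the base axis. Payload 4.7 kg.
Tool frame: the origin (TCP) lies on the centre line of the jaws, within the pads' length; the fingertips stand 19 mm ahead of it and the grasp point (between the pads) is the TCP; z points along the fingers, y is the line along which they close (so a half turn about z gives the same grasp; the last joint's range is limited). The gripper opens to 87 mm and grips with 3 to 60 N. Pads are 19 mm wide; open, the fingers measure 117 mm over their backs; the gripper's body (75 mm by 190 mm) begins 51 mm behind the grasp point.
Start: joints at [1.21, 0.469, -0.049, 1.532, 0.024, 1.141, -0.082], TCP at [0.22, -0.638, 0.242] pointing down, gripper open.
Joint ranges: [-2.59, 2.59], [-0.33, 1.99], [-1.39, 1.29], [0.1, 2.45], [-1.04, 4.18], [0.21, 1.99], [-2.66, 2.66]. Speed limits (rad/s): [2.57, 2.57, 3.14, 3.14, 3.14, 3.14, 3.14].

### API

Orientations are given as a 3x3 rotation matrix whose columns are the frame's x, y, z axes.
In Python, from cell import monitor, vision, arm gives the robot as it stands.
- The arm moves only by the tool jog_arm, never from a script. Its argument "deltas" is a list of rows, each a list of 6 numbers: the shift along the world's x, y, z in m, then the turn, a rotation vector about the world's x, y, z in rad. A call has 1 to 8 rows; each row shifts and turns the commanded pose from where the row before left it; what a row does not reach is not made up. A row lasts 1/8 s, in which the tool goes at most 62.5 mm and 10.7 degrees, less where a joint would pass 70% of its speed; a pose out of reach is approached as far as the arm can. A call is refused whole if a number of a shift passes 0.0625 or a number of a turn 0.188, either way. A call with a gripper value outside its range is refused whole. "grip" is the closure, from 0 (fully open) to 1 (shut), set as the call begins (left out, the last holds). The fingers move at their own pace and stop on an object; "squeeze" is the grip in N (left out, the last holds). Time passes only in rows, so rows that do not move let the fingers close. It gives the time, the measured TCP pose, the force, the opening and the grip force at its end, in the units of the state.
- monitor.read_state(): the state, without advancing time (a new reading comes with each control period).
- vision.read_camera(name): name is "scene" or "top"; returns the picture (420x560x3 uint8, blue, green, red); there is no depth.
- vision.camera_params(name): a dict with "camera_matrix" (3x3 intrinsics, pixels), "dist" ([k1, k2, p1, p2, k3] as OpenCV has them; the pictures are not rectified), "origin" and "orientation" of the camera in the world. Camera axes: x right, y down, z forward; pixel columns grow to the right and rows downward; lengths in m; the calibration is good to about 2 mm. A picture is of the moment at which its call begins. camera_params takes no time and is no camera call.
- arm.job_done(): hands the job in; it is judged then, once.
The state is a dict: "clock": time; "joint_pos": joint angles; "joint_velocities": joint speeds; "joint_torque": joint torques, N m; "tcp_pos": TCP position; "tool_rot": TCP orientation; "wrist_force": force on the tool from outside, world axes, zero at the start; "moment": the same for the moment, N m; "finger_gap": opening from 0.0 (shut) to 1.0 (fully open); "grasp_force": force on a finger pad.
Only numpy, scipy, OpenCV 4.12 (cv2) and the standard library are available. Lean on these libraries where they do the work, as an engineer would, in place of code of your own. Each camera call takes 0.05 s, during which the arm holds its last target. There are 200 camera calls.

## Working session

There is one attempt and no reset: what is moved stays moved. The work goes in short steps, Python scripts to look and compute and a tool call to move; the robot and the scene stay as the last step left them, time stands still between calls to the robot, and variables do not carry over. Pictures are saved under pics/ and viewed, at most 10 in all, crops included, and the job is handed in when it is done.

Besides the shell and the picture viewer there is one more tool, called as name(argument=value, ...) on one line, values as JSON. jog_arm: Moves the arm, as the interface text tells. Its arguments: {"type":"object","properties":{"deltas":{"type":"array"},"grip":{"type":"number"},"squeeze":{"type":"number"}},"required":["deltas"]}

```bash
ls; mkdir -p pics; cat > h.py <<'E'
import numpy as np, cv2
from cell import monitor, vision, arm
def P(n):
    p=vision.camera_params(n); return np.array(p["camera_matrix"],float),np.array(p["dist"],float),np.array(p["origin"],float),np.array(p["orientation"],float)
def ray(n,uv):
    K,d,o,R=P(n); x=cv2.undistortPoints(np.array(uv,float).reshape(-1,1,2),K,d)[:,0]
    return o,(R@np.c_[x,np.ones(len(x))].T).T
def onz(n,uv,z):
    o,r=ray(n,uv); return o+r*((z-o[2])/r[:,2])[:,None]
def tri(uvs,uvt):
    a,r=ray("scene",uvs); b,q=ray("top",uvt); r=r[0];q=q[0]
    s=np.linalg.lstsq(np.c_[r,-q],b-a,rcond=None)[0]; p1=a+s[0]*r;p2=b+s[1]*q
    return (p1+p2)/2,np.linalg.norm(p1-p2)
def proj(n,X):
    K,d,o,R=P(n); return cv2.projectPoints(np.array(X,float).reshape(-1,1,3),cv2.Rodrigues(R.T)[0],-R.T@o,K,d)[0][:,0]
def snap(n,f):
    im=vision.read_camera(n); cv2.imwrite("pics/"+f,im); return im
E
python3 - <<'E'
from h import *
a=snap("scene","s0.png");b=snap("top","t0.png")
for n in("scene","top"): print(n,*P(n),sep="\n")
print(monitor.read_state())
E
```

```text
pics
scene
[[541.11267097   0.         282.50450247]
 [  0.         541.11267097 217.66860883]
 [  0.           0.           1.        ]]
[0.02292574 0.         0.         0.         0.        ]
[0.19350195 0.77943586 1.00094206]
[[-0.86797211 -0.38470987  0.31404256]
 [-0.4965538   0.66255035 -0.56076855]
 [ 0.00766419 -0.64267048 -0.76610437]]
top
[[536.66959014   0.         275.11765771]
 [  0.         536.66959014 216.01767728]
 [  0.           0.           1.        ]]
[0.05546503 0.         0.         0.         0.        ]
[0.43522254 0.10807144 1.28029574]
[[-0.01936015 -0.99628561  0.08390567]
 [-0.99975204  0.02021418  0.00934074]
 [-0.01100213 -0.08370402 -0.99642992]]
{'clock': 0.1, 'joint_pos': array([ 1.21010172,  0.46939301, -0.0485862 ,  1.53358012,  0.02409309,
        1.14097361, -0.08227153]), 'joint_velocities': array([ 9.02385422e-05, -1.65093678e-03,  8.46261944e-04, -3.51345919e-03,
       -5.09173505e-04,  8.15542362e-04,  7.62515606e-04]), 'joint_torque': array([ 1.05075582e-03, -5.09169066e+01, -8.10743496e-02, -2.36831689e+01,
       -6.14305423e-02,  3.44170583e-02,  6.96221218e-05]), 'tcp_pos': array([ 0.21972204, -0.63770658,  0.24058018]), 'tool_rot': array([[ 9.45443990e-01,  3.25784075e-01, -6.30856815e-04],
       [ 3.25784681e-01, -9.45442548e-01,  1.65256619e-03],
       [-5.80591279e-05, -1.76793225e-03, -9.99998436e-01]]), 'wrist_force': array([-0.14871347,  0.59419221,  0.06769073]), 'moment': array([ 0.01797319,  0.00338085, -0.00733887]), 'grasp_force': 0.0, 'finger_gap': 0.9995904870040049}
```

View pics/s0.png

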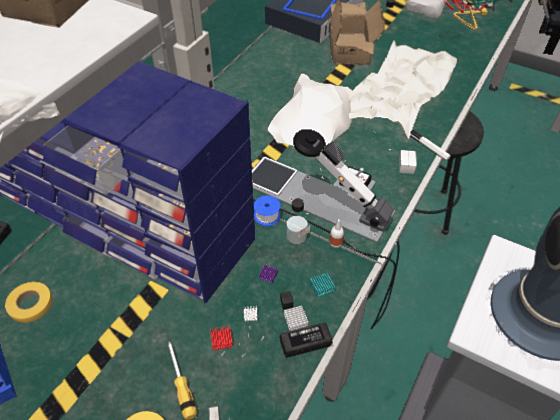

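View pics/t0.png

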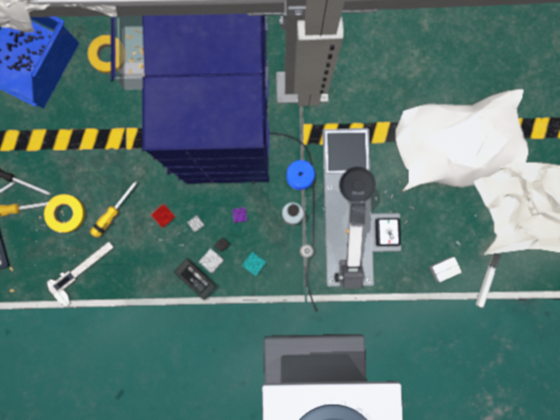

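The candidates for the heat sink are:
- silver at scene (296,318) / top (211,260), between the brick and the relay
- smaller silver at scene (250,313) / top (196,223)
- purple at top (240,215), red at top (163,215) and turquoise at top (254,263), all excluded

I choose the larger silver one. The stand runs in the top view from (350,285) to (347,130), with the toggle pod at (388,232). Next is one close crop of each area.

```bash
python3 - <<'E'
import cv2,numpy as np
s=cv2.imread("pics/s0.png");t=cv2.imread("pics/t0.png")
r=lambda im,x,y,w,h,k:cv2.resize(im[y:y+h,x:x+w],None,fx=k,fy=k,interpolation=cv2.INTER_CUBIC)
A=np.hstack([r(t,300,120,110,180,3.33)[:600,:366],r(t,170,200,105,100,4)[:400,:420].copy() if 0 else cv2.copyMakeBorder(r(t,170,200,105,100,4),0,199,0,0,cv2.BORDER_CONSTANT)])
cv2.imwrite("pics/c1.png",A)
B=r(s,210,120,200,240,2.5);cv2.imwrite("pics/c2.png",r(s,240,120,180,135,4.4));print(A.shape)
cv2.imwrite("pics/c3.png",r(s,190,250,160,120,5))
E
```

```text
(599, 786, 3)
```

View pics/c1.png

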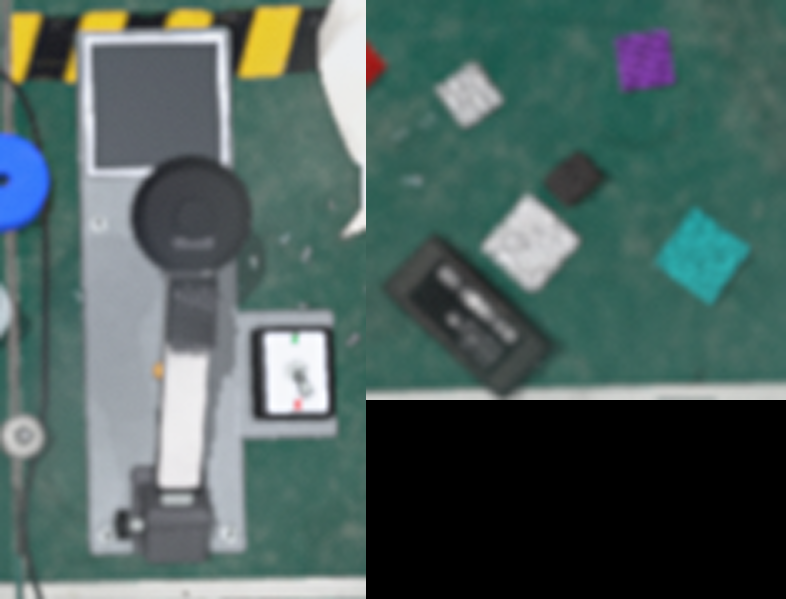

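View pics/c2.png

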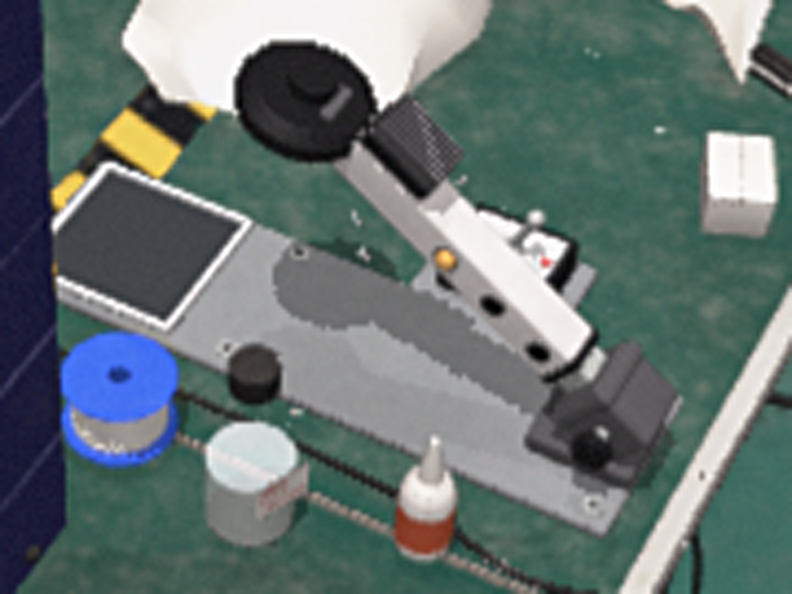

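View pics/c3.png

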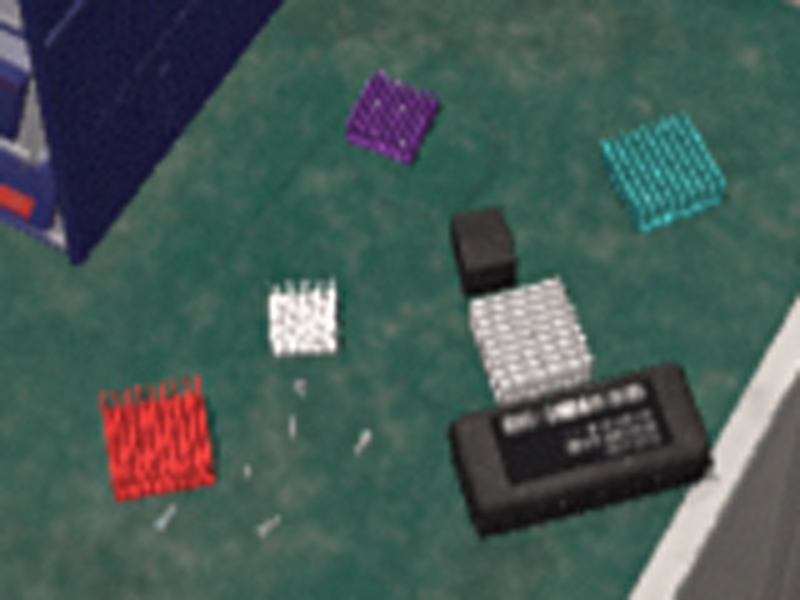

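The crop confirms the choice: the larger silver sink lies between the relay and the brick. It is at top (211,260), c3 (530,335). The brass button is at scene (341,179), top (347,231). The toggle ball is at scene (362,169). The mat's corners are clear in the top view, about (327..367, 132..171).

```bash
cat > meas.py <<'E'
from h import *
def blob(im,box,f):
    x,y,w,h=box; c=im[y:y+h,x:x+w]; m=f(cv2.cvtColor(c,cv2.COLOR_BGR2HSV)).astype(np.uint8)*255
    cs=cv2.findContours(m,cv2.RETR_EXTERNAL,cv2.CHAIN_APPROX_NONE)[0]; c=max(cs,key=cv2.contourArea)
    (a,b),s,an=cv2.minAreaRect(c); mo=cv2.moments(c); 
    return np.array([a+x,b+y]),s,cv2.boxPoints(((a+x,b+y),s,an)),(np.array([mo['m10'],mo['m01']])/max(mo['m00'],1e-9)+[x,y])
gr=lambda h:(h[...,1]<60)&(h[...,2]>110)
br=lambda h:(h[...,0]>8)&(h[...,0]<28)&(h[...,1]>90)&(h[...,2]>90)
E
python3 - <<'E'
from meas import *
s=cv2.imread("pics/s0.png");t=cv2.imread("pics/t0.png")
a=blob(t,(190,240,45,42),gr);b=blob(s,(280,302,34,30),gr)
print("hs top",a,"scene",b[0],b[1],b[3]); print("tri",tri(b[3],a[3]))
print("corn z18",onz("top",a[2],.018).round(4)); print(onz("scene",b[2],.018).round(4))
for z in (.009,.012,.018): print(onz("top",[a[3]],z).round(4),onz("scene",[b[3]],z).round(4))
bt=blob(t,(340,224,14,14),br);bs=blob(s,(334,170,14,16),br)
print("btn",bt[3],bt[1],bs[3],bs[1],tri(bs[3],bt[3]))
m=blob(t,(318,125,56,56),lambda h:(h[...,2]<100)&(h[...,1]<90))
print("mat",m[2]);
# dark mat polygon in c1 coords
q=np.array([[90,42],[220,42],[93,170]])/3.33+[300,120]; print(onz("top",q,.011).round(4))
w=np.array([[82,32],[230,30],[87,178]])/3.33+[300,120]; print("rim",onz("top",w,.014).round(4))
p=np.array([[90,552],[243,549],[78,30]])/3.33+[300,120]; print("plate",onz("top",p,.008).round(4))
print("mat scene",onz("scene",np.array([[112,166],[248,222],[166,325]])/4.4+[240,120],.011).round(4))
print("ball",tri(np.array([537,215])/4.4+[240,120],np.array([297,372])/3.33+[300,120]))
print("scene-plate corner",onz("scene",np.array([[605,533]])/4.4+[240,120],.008))
E
```

```text
hs top (array([210.6413784 , 260.40345001]), (19.100460052490234, 19.515687942504883), array([[197.02069, 261.3517 ],
       [209.9862 , 246.7655 ],
       [224.26205, 259.45517],
       [211.29654, 274.04138]], dtype=float32), array([210.82222222, 260.39061728])) scene [295.69999886 317.59999752] (22.45216941833496, 21.187259674072266) [295.62331288 317.67893661]
tri (array([0.44125684, 0.27417653, 0.00940567]), np.float64(0.002215223763572144))
corn z18 [[0.4386 0.305  0.018 ]
 [0.4721 0.2743 0.018 ]
 [0.4417 0.2411 0.018 ]
 [0.4084 0.2718 0.018 ]]
[[0.4727 0.2778 0.018 ]
 [0.4443 0.2429 0.018 ]
 [0.4081 0.2795 0.018 ]
 [0.4361 0.3131 0.018 ]]
[[0.4402 0.2738 0.009 ]] [[0.4424 0.2743 0.009 ]]
[[0.4402 0.2734 0.012 ]] [[0.4417 0.2759 0.012 ]]
[[0.4402 0.2727 0.018 ]] [[0.4401 0.2789 0.018 ]]
btn [347.13333333 230.86666667] (1.4142134189605713, 2.1213202476501465) [340.75438596 178.49122807] (3.0, 4.0) (array([ 0.4986297 , -0.03611337,  0.11597812]), np.float64(0.0017286217485194602))
mat [[340. 166.]
 [373. 166.]
 [373. 180.]
 [340. 180.]]
[[ 0.7402 -0.0084  0.011 ]
 [ 0.738  -0.1016  0.011 ]
 [ 0.6472 -0.0081  0.011 ]]
rim [[ 0.7469 -0.0025  0.014 ]
 [ 0.7458 -0.1085  0.014 ]
 [ 0.641  -0.0034  0.014 ]]
plate [[ 3.756e-01  1.300e-03  8.000e-03]
 [ 3.759e-01 -1.061e-01  8.000e-03]
 [ 7.500e-01 -2.000e-04  8.000e-03]]
mat scene [[ 0.7403 -0.1013  0.011 ]
 [ 0.6473 -0.1009  0.011 ]
 [ 0.6478 -0.0061  0.011 ]]
ball (array([ 0.49204966, -0.13937334,  0.06231052]), np.float64(0.010349050809334386))
scene-plate corner [[0.37528415 0.00378037 0.008     ]]
```

The stand lies almost square to the world. Its origin is at about (0.400,-0.053), and the button at (0.4986,-0.036,0.116). The tray centre is at (0.693,-0.055) and the heat sink at (0.441,0.2735), with its x axis at about 47°. The toggle is on the way, so I do it first with closed fingers.

jog_arm(deltas=[[0.028,0.058,0,0,0,0.155],[0.028,0.058,0,0,0,0.155],[0.028,0.058,0,0,0,0.155],[0.028,0.058,0,0,0,0.155],[0.028,0.058,0,0,0,0.155],[0.028,0.058,0,0,0,0.155],[0.028,0.058,0,0,0,0.155],[0.028,0.058,0,0,0,0.155]], grip=1, squeeze=20)

```text
clock: 1.1
tcp_pos: [0.4376, -0.1861, 0.2416]
tool_rot: [[-0.006, 1.0, 0.0], [1.0, 0.006, -0.0], [-0.0, 0.0, -1.0]]
wrist_force: [1.4, -0.6, 0.8]
finger_gap: 0.171
grasp_force: 0.0
```

jog_arm(deltas=[[0.005,0.012,-0.04,0,0,0],[0.006,0.012,-0.045,0,0,0],[0,0,-0.045,0,0,0],[0,0,-0.029,0,0,0],[0,0,-0.014,0,0,0],[0,0,0,0,0,0]])

```text
clock: 1.85
tcp_pos: [0.448, -0.1638, 0.0681]
tool_rot: [[-0.001, 1.0, -0.001], [1.0, 0.001, 0.001], [0.001, -0.001, -1.0]]
wrist_force: [-0.0, 0.7, -0.0]
finger_gap: 0.005
grasp_force: 0.0
```

```bash
python3 - <<'E'
from meas import *
s=snap("scene","s1.png"); print(monitor.read_state()["tcp_pos"],monitor.read_state()["finger_gap"])
print(onz("scene",np.array([[537,215]])/4.4+[240,120],.058))
cv2.imwrite("pics/c4.png",cv2.resize(s[90:240,260:460],None,fx=4,fy=4,interpolation=cv2.INTER_CUBIC))
E
```

```text
[ 0.44872867 -0.16397715  0.06898143] 0.005242490909726893
[[ 0.48852125 -0.14533423  0.058     ]]
```

View pics/c4.png

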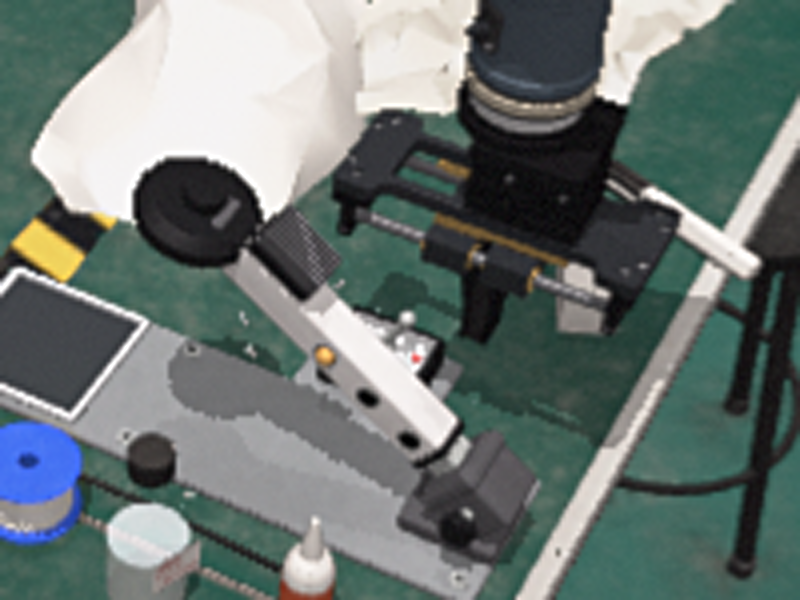

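Picture shows closed fingers at crop (478,330) behind the toggle ball at (407,318), still off. I correct y by +14 mm and push +x.

jog_arm(deltas=[[0,0.016,-0.002,0,0,0],[0.008,0,0,0,0,0],[0.01,0,0,0,0,0],[0.008,0,0,0,0,0],[0.008,0,0,0,0,0],[0.006,0,0,0,0,0],[0.004,0,0,0,0,0],[0,0,0,0,0,0]])

```text
clock: 2.9
tcp_pos: [0.493, -0.1479, 0.0666]
tool_rot: [[-0.001, 1.0, 0.001], [1.0, 0.001, 0.0], [0.0, 0.001, -1.0]]
wrist_force: [0.8, 0.2, 0.1]
finger_gap: 0.003
grasp_force: 0.0
```

```bash
python3 - <<'E'
from meas import *
s=snap("scene","s2.png"); t=snap("top","t2.png")
cv2.imwrite("pics/c5.png",np.hstack([cv2.resize(s[130:205,320:400],(640,600),interpolation=cv2.INTER_CUBIC)]))
E
```

```text
(no output)
```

View pics/c5.png

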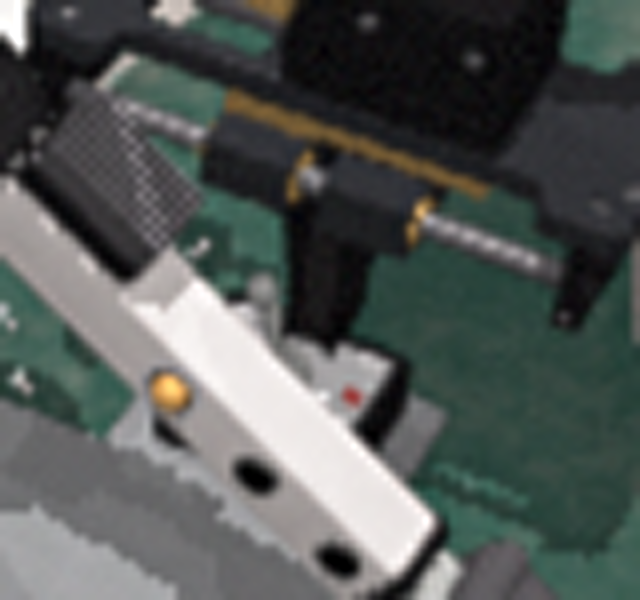

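jog_arm(deltas=[[-0.02,0,0.03,0,0,0],[-0.02,0,0.058,0,0,0],[0,0,0.06,0,0,0],[0,0.03,0.03,0,0,0.1],[0,0.06,0,0,0,0.15],[0,0.06,0,0,0,0.15],[0,0.06,0,0,0,0.15],[0,0.06,0,0,0,0.15]], grip=0)

```text
clock: 4.0
tcp_pos: [0.4519, 0.1236, 0.2448]
tool_rot: [[-0.648, 0.761, 0.001], [0.761, 0.648, -0.001], [-0.001, 0.0, -1.0]]
wrist_force: [0.8, -0.9, -0.5]
finger_gap: 0.832
grasp_force: 0.0
```

jog_arm(deltas=[[-0.002,0.058,0,0,0,0.13],[-0.002,0.056,0,0,0,0],[-0.002,0.03,0,0,0,0],[0,0,0,0,0,0]])

```text
clock: 4.5
tcp_pos: [0.4451, 0.2686, 0.2446]
tool_rot: [[-0.742, 0.67, -0.0], [0.67, 0.742, 0.001], [0.001, 0.001, -1.0]]
wrist_force: [0.1, -0.9, -0.3]
finger_gap: 0.997
grasp_force: 0.0
```

```bash
python3 - <<'E'
from meas import *
print(proj("scene",[[.4885,-.1453,.058],[.512,-.1453,.058]]))
s=cv2.imread("pics/s2.png")
t=snap("top","t3.png");s=snap("scene","s3.png")
st=monitor.read_state();print(st["tcp_pos"],st["tool_rot"],st["finger_gap"],st["joint_pos"].round(2))
cv2.imwrite("pics/c6.png",np.hstack([cv2.resize(s[140:190,330:385],(400,364),interpolation=cv2.INTER_CUBIC),cv2.resize(t[235:285,185:240],(400,364),interpolation=cv2.INTER_CUBIC)]))
E
```

```text
[[362.04757808 168.87522088]
 [353.36811592 165.4970882 ]]
[0.44619781 0.26527112 0.24422965] [[-7.38551607e-01  6.74196852e-01 -3.58424587e-04]
 [ 6.74196751e-01  7.38550881e-01 -1.15639076e-03]
 [-5.14920212e-04 -1.09570294e-03 -9.99999267e-01]] 1.0009286655930396 [ 0.1   0.33 -0.89  1.86  0.29  1.09 -0.06]
```

View pics/c6.png

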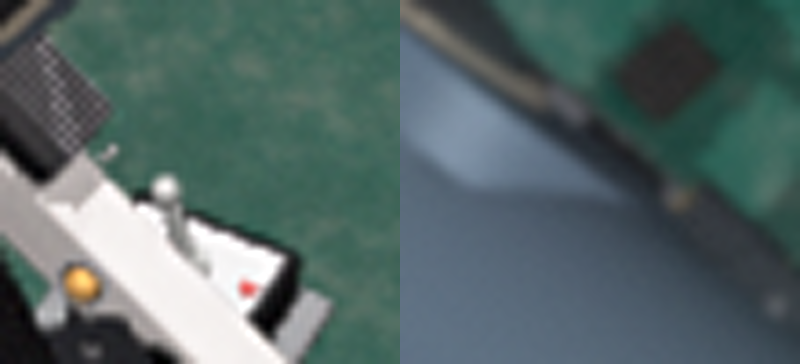

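The toggle is on: the ball is at scene (352.7,165.8), and (353.4,165.5) is the predicted on position. Next I go down on the heat sink.

jog_arm(deltas=[[-0.005,0.008,-0.05,0,0,0],[0,0,-0.055,0,0,0],[0,0,-0.05,0,0,0],[0,0,-0.02,0,0,0],[0,0,0,0,0,0],[0,0,0,0,0,0]])

```text
clock: 5.35
tcp_pos: [0.4426, 0.2747, 0.0714]
tool_rot: [[-0.738, 0.675, 0.003], [0.675, 0.738, 0.002], [-0.001, 0.003, -1.0]]
wrist_force: [-0.2, 0.4, 1.0]
finger_gap: 1.001
grasp_force: 0.0
```

```bash
python3 - <<'E'
from meas import *
s=snap("scene","s4.png")
st=monitor.read_state();print(st["tcp_pos"],st["wrist_force"])
print(proj("scene",[[.441,.2735,.018],st["tcp_pos"]-[0,0,.019]]))
cv2.imwrite("pics/c7.png",cv2.resize(s[230:350,210:370],(800,600),interpolation=cv2.INTER_CUBIC))
E
```

```text
[0.44259646 0.27482153 0.07151367] [-0.21168421 -0.02714535  0.66451352]
[[296.53226941 315.4734443 ]
 [295.98982945 306.94915531]]
```

View pics/c7.png

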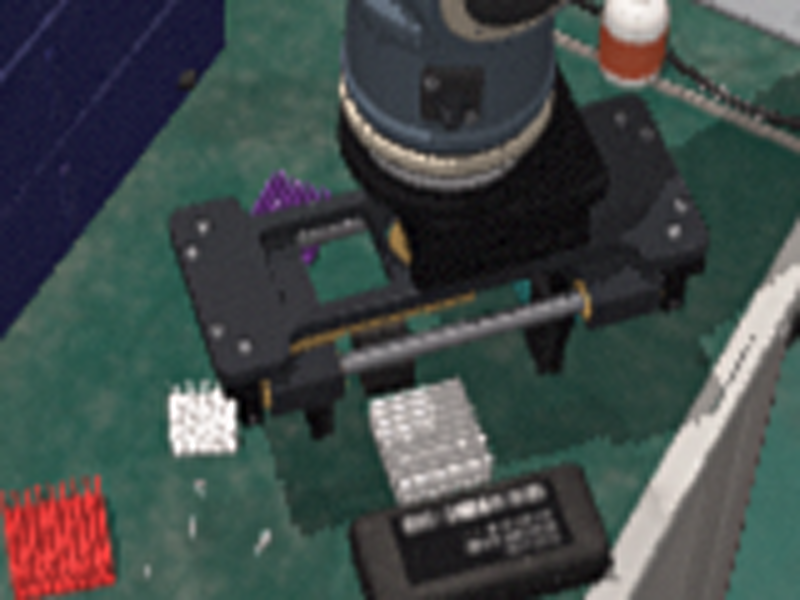

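The open fingers straddle the silver sink, with tips at crop (320,435) and (548,372) and the sink at (432,438). I lower and grip.

jog_arm(deltas=[[-0.001,-0.001,-0.02,0,0,0],[0,0,-0.02,0,0,0],[0,0,-0.01,0,0,0],[0,0,0,0,0,0],[0,0,0,0,0,0]])

```text
clock: 6.02
tcp_pos: [0.4404, 0.2734, 0.0196]
tool_rot: [[-0.739, 0.674, 0.0], [0.674, 0.739, 0.0], [0.0, 0.001, -1.0]]
wrist_force: [0.6, 0.8, 0.6]
finger_gap: 0.998
grasp_force: 0.0
```

jog_arm(deltas=[[0,0,0,0,0,0],[0,0,0,0,0,0],[0,0,0,0,0,0],[0,0,0,0,0,0],[0,0,0,0,0,0]], grip=1, squeeze=15)

```text
clock: 6.65
tcp_pos: [0.4403, 0.2731, 0.0196]
tool_rot: [[-0.739, 0.674, 0.0], [0.674, 0.739, 0.0], [0.0, 0.0, -1.0]]
wrist_force: [0.0, 0.3, -0.5]
finger_gap: 0.518
grasp_force: 0.0
```

jog_arm(deltas=[[0,0,0,0,0,0],[0,0,0,0,0,0],[0,0,0,0,0,0],[0,0,0.004,0,0,0],[0,0,0.03,0,0,0],[0,0,0.03,0,0,0]])

```text
clock: 7.4
tcp_pos: [0.4399, 0.2729, 0.0842]
tool_rot: [[-0.739, 0.674, -0.001], [0.674, 0.739, -0.0], [0.001, -0.001, -1.0]]
wrist_force: [0.1, -0.1, -0.6]
finger_gap: 0.456
grasp_force: 15.0
```

Gripped: the gap is 39.7 mm. I carry it in front of the cabinet and over the stand.

jog_arm(deltas=[[0,0,0.06,0,0,0],[0,-0.03,0.05,0,0,0.1],[0,-0.04,0.045,0,0,0.1],[0.005,-0.05,0.035,0,0,0.1],[0.005,-0.055,0.02,0,0,0.1],[0.01,-0.055,0.015,0,0,0.12],[0.02,-0.045,0,0,0,0.12],[0.04,-0.03,0,0,0,0.1]])

```text
clock: 8.4
tcp_pos: [0.5199, -0.0349, 0.3092]
tool_rot: [[-1.0, -0.0, 0.0], [-0.0, 1.0, -0.003], [-0.0, -0.003, -1.0]]
wrist_force: [1.1, 0.3, 0.4]
finger_gap: 0.457
grasp_force: 15.0
```

jog_arm(deltas=[[0.05,-0.01,0,0,0,0],[0.05,-0.005,0,0,0,0],[0.04,-0.005,0,0,0,0],[0.025,0,0,0,0,0],[0,0,0,0,0,0],[0,0,0,0,0,0]])

```text
clock: 9.15
tcp_pos: [0.6843, -0.0515, 0.3085]
tool_rot: [[-1.0, -0.001, -0.001], [-0.001, 1.0, -0.0], [0.001, -0.0, -1.0]]
wrist_force: [-0.3, 1.0, -0.3]
finger_gap: 0.459
grasp_force: 15.0
```

jog_arm(deltas=[[0.011,-0.003,-0.03,0,0,0],[0,0,-0.055,0,0,0],[0,0,-0.055,0,0,0],[0,0,-0.05,0,0,0],[0,0,-0.04,0,0,0],[0,0,-0.02,0,0,0],[0,0,0,0,0,0],[0,0,0,0,0,0]])

```text
clock: 10.15
tcp_pos: [0.6975, -0.0547, 0.0609]
tool_rot: [[-1.0, -0.0, 0.003], [-0.0, 1.0, 0.0], [-0.003, 0.0, -1.0]]
wrist_force: [0.4, -0.4, -0.5]
finger_gap: 0.461
grasp_force: 15.0
```

```bash
python3 - <<'E'
from meas import *
t=snap("top","t5.png");s=snap("scene","s5.png")
st=monitor.read_state();print(st["tcp_pos"],st["wrist_force"])
E
```

```text
[ 0.69753269 -0.05470195  0.06084167] [-0.62505713  0.62835249  0.25601085]
```

jog_arm(deltas=[[-0.003,0,-0.015,0,0,0],[0,0,-0.008,0,0,0],[0,0,-0.005,0,0,0],[0,0,-0.001,0,0,0],[0,0,0,0,0,0]])

```text
clock: 10.88
tcp_pos: [0.6926, -0.0551, 0.0305]
tool_rot: [[-1.0, -0.0, -0.002], [-0.0, 1.0, -0.001], [0.002, -0.001, -1.0]]
wrist_force: [-4.4, -1.3, 7.5]
finger_gap: 0.461
grasp_force: 17.1
```

Contact is felt. I open a little, inside the rims.

jog_arm(deltas=[[0,0,0.0005,0,0,0],[0,0,0,0,0,0],[0,0,0,0,0,0]], grip=0.4)

```text
clock: 11.25
tcp_pos: [0.6939, -0.0566, 0.0306]
tool_rot: [[-1.0, 0.001, 0.001], [0.001, 1.0, -0.002], [-0.001, -0.002, -1.0]]
wrist_force: [-0.6, -4.1, 4.6]
finger_gap: 0.592
grasp_force: 2.6
```

jog_arm(deltas=[[0,0,0.02,0,0,0],[0,0,0.05,0,0,0],[0,0,0.055,0,0,0],[0,0,0.055,0,0,0],[-0.01,0,0.05,0,0,0],[-0.03,0,0.04,0,0,0],[-0.05,0,0,0,0,0],[-0.055,0,0,0,0,0]])

```text
clock: 12.25
tcp_pos: [0.5474, -0.0533, 0.3012]
tool_rot: [[-1.0, -0.002, 0.002], [-0.002, 1.0, 0.001], [-0.002, 0.001, -1.0]]
wrist_force: [-0.1, 0.1, 1.2]
finger_gap: 0.604
grasp_force: 0.0
```

jog_arm(deltas=[[-0.055,0,0,0,0,0],[-0.043,0,-0.01,0,-0.1,0],[0,0,-0.025,0,-0.13,0],[0,0,-0.025,0,-0.13,0],[0,0,-0.025,0,-0.13,0],[0,0,-0.02,0,-0.121,0],[0,0,0,0,0,0],[0,0,0,0,0,0]], grip=0.3)

```text
clock: 13.25
tcp_pos: [0.4486, -0.0468, 0.2134]
tool_rot: [[-0.86, -0.018, 0.511], [-0.004, 1.0, 0.029], [-0.511, 0.023, -0.859]]
wrist_force: [0.6, -1.0, 0.4]
finger_gap: 0.698
grasp_force: 0.0
```

```bash
python3 - <<'E'
from meas import *
t=snap("top","t6.png");s=snap("scene","s6.png")
st=monitor.read_state();print(st["tcp_pos"],st["tool_rot"].round(3),st["joint_pos"].round(2))
for n,im,z in(("scene",s,.02),("top",t,.029)):
    c=proj(n,[[.693,-.055,.02]])[0].astype(int); m=blob(im,(c[0]-14,c[1]-14,28,28),gr)
    print(n,c,m[0],m[1],m[3],onz(n,[m[3]],z))
    globals()[n]=m
print(tri(scene[3],top[3]))
bs=blob(s,(334,170,14,16),br);print(bs[3])
cv2.imwrite("pics/c8.png",np.hstack([cv2.resize(s[120:210,240:360],(600,450),interpolation=cv2.INTER_CUBIC),cv2.resize(t[125:215,325:365],(200,450))]))
E
```

```text
[ 0.44866862 -0.04649564  0.21328417] [[-0.859 -0.019  0.511]
 [-0.005  1.     0.03 ]
 [-0.511  0.023 -0.859]] [ 1.3  -0.04 -1.17  2.36 -0.45  0.3   2.09]
scene [271 172] [271.62328815 172.32876587] (18.621131896972656, 16.469356536865234) [271.70943652 172.35573659] [[ 0.69408069 -0.05540453  0.02      ]]
top [347 150] [348.  150.5] (19.0, 20.0) [347.82303371 150.77902622] [[ 0.69134014 -0.05446666  0.029     ]]
(array([ 0.69359262, -0.05545745,  0.02008219]), np.float64(0.000908818945712703))
[340.75438596 178.49122807]
```

The heat sink measures (0.6936,-0.0555) in two views, which is centred and at the right height. The arm is near its joint ends high up, so I finish the tilt while moving in toward the button.

jog_arm(deltas=[[0.005,-0.004,-0.02,0,0,0],[0.006,-0.004,-0.02,-0.01,-0.02,-0.01],[0.006,0,-0.01,-0.013,-0.03,-0.008],[0,0,0,0,-0.025,0],[0,0,0,0,0,0]])

```text
clock: 13.98
tcp_pos: [0.4468, -0.0577, 0.1796]
tool_rot: [[-0.859, -0.001, 0.512], [0.0, 1.0, 0.002], [-0.512, 0.002, -0.859]]
wrist_force: [-0.2, 0.0, 0.4]
finger_gap: 0.701
grasp_force: 0.0
```

```bash
cat > rel.py <<'E'
from meas import *
from scipy.spatial.transform import Rotation as Ro
T=np.array([.4985,-.0545,.114]); a=np.radians(35); u=np.array([np.cos(a),0,np.sin(a)]);n=np.array([-np.sin(a),0,np.cos(a)])
Rt=np.c_[-u,[0,1,0],-n]
st=monitor.read_state();d=st["tcp_pos"]-T
print("along",(d@u).round(4),"y",d[1].round(4),"out",(d@n).round(4),"dxyz to target",(-d).round(4),"turn",Ro.from_matrix(Rt@st["tool_rot"].T).as_rotvec().round(3),"q",st["joint_pos"].round(2),"F",(st["wrist_force"]@u).round(1),st["wrist_force"].round(1),st["finger_gap"].round(3),st["clock"])
E
python3 rel.py
```

```text
Traceback (most recent call last):
  File "rel.py", line 6, in <module>
    print("along",(d@u).round(4),"y",d[1].round(4),"out",(d@n).round(4),"dxyz to target",(-d).round(4),"turn",Ro.from_matrix(Rt@st["tool_rot"].T).as_rotvec().round(3),"q",st["joint_pos"].round(2),"F",(st["wrist_force"]@u).round(1),st["wrist_force"].round(1),st["finger_gap"].round(3),st["clock"])
                                                                                                                                                                                                                                                                  ^^^^^^^^^^^^^^^^^^^^^^
AttributeError: 'float' object has no attribute 'round'
```

jog_arm(deltas=[[0.015,0.003,-0.01,0,0,0],[0.014,0,-0.008,0,0,0],[0,0,0,0,-0.04,0],[0,0,0,0,-0.04,0],[0,0,0,0,0,0]])

```text
clock: 14.6
tcp_pos: [0.4752, -0.0532, 0.1611]
tool_rot: [[-0.823, -0.004, 0.569], [-0.004, 1.0, 0.001], [-0.569, -0.002, -0.823]]
wrist_force: [0.0, 0.0, 0.1]
finger_gap: 0.701
grasp_force: 0.0
```

```bash
sed -i 's/st\["finger_gap"\].round(3)/st["finger_gap"]/' rel.py; python3 rel.py
```

```text
along 0.008 y 0.0013 out 0.0519 dxyz to target [ 0.0233 -0.0013 -0.0471] turn [ 0.002 -0.006 -0.004] q [ 1.16  0.26 -1.21  2.41  1.52  0.23  0.16] F 0.1 [0.  0.  0.1] 0.7014522938034907 14.6
```

jog_arm(deltas=[[0,-0.001,-0.014,0,-0.006,0],[0.006,0,-0.009,0,0,0],[0.006,0,-0.009,0,0,0],[0.006,0,-0.008,0,0,0],[0.005,0,-0.007,0,0,0],[0,0,0,0,0,0]])

```text
clock: 15.35
tcp_pos: [0.4985, -0.0551, 0.1138]
tool_rot: [[-0.819, -0.001, 0.573], [-0.002, 1.0, -0.0], [-0.573, -0.001, -0.819]]
wrist_force: [0.9, -0.4, 0.4]
finger_gap: 0.7
grasp_force: 0.0
```

```bash
python3 rel.py; python3 - <<'E'
from meas import *
s=snap("scene","s7.png")
cv2.imwrite("pics/c9.png",cv2.resize(s[110:230,280:440],(800,600),interpolation=cv2.INTER_CUBIC))
E
```

```text
along -0.0001 y -0.0006 out -0.0001 dxyz to target [0.     0.0006 0.0002] turn [ 0.001 -0.001 -0.001] q [ 1.04  0.49 -1.18  2.41  1.89  0.44 -0.15] F 0.9 [ 0.9 -0.4  0.4] 0.7000755264078146 15.35
```

Exactly on target. Now I grip across the button and sleeve.

jog_arm(deltas=[[0,0,0,0,0,0],[0,0,0,0,0,0],[0,0,0,0,0,0],[0,0,0,0,0,0],[0,0,0,0,0,0],[0,0,0,0,0,0],[0,0,0,0,0,0]], grip=1, squeeze=35)

```text
clock: 16.27
tcp_pos: [0.4981, -0.0515, 0.1144]
tool_rot: [[-0.819, -0.008, 0.574], [-0.005, 1.0, 0.008], [-0.574, 0.004, -0.819]]
wrist_force: [3.4, 9.0, -3.7]
finger_gap: 0.316
grasp_force: 35.0
```

```bash
python3 rel.py
```

```text
along -0.0001 y 0.003 out 0.0006 dxyz to target [ 0.0004 -0.003  -0.0004] turn [-0.004  0.001 -0.008] q [ 1.04  0.49 -1.18  2.41  1.9   0.44 -0.16] F 0.6 [ 3.4  9.  -3.7] 0.31594270569704924 16.275
```

jog_arm(deltas=[[0,0.003,0,0,0,0],[0.0033,0,0.0023,0,0,0],[0.0033,0,0.0023,0,0,0],[0.0033,0,0.0023,0,0,0],[0.0033,0,0.0023,0,0,0]])

```text
clock: 16.9
tcp_pos: [0.5067, -0.0514, 0.1203]
tool_rot: [[-0.823, -0.003, 0.567], [-0.002, 1.0, 0.002], [-0.567, 0.0, -0.823]]
wrist_force: [-9.1, 1.7, -2.4]
finger_gap: 0.318
grasp_force: 35.0
```

```bash
python3 rel.py
```

```text
along 0.0103 y 0.0031 out 0.0005 dxyz to target [-0.0082 -0.0031 -0.0063] turn [-0.    -0.007 -0.003] q [ 1.01  0.47 -1.15  2.39  1.82  0.41 -0.1 ] F -8.9 [-9.1  1.7 -2.4] 0.3180142492072977 16.9
```

jog_arm(deltas=[[0.0033,0,0.0023,0,0,0],[0.0033,0,0.0023,0,0,0],[0.0033,0,0.0023,0,0,0],[0.0033,0,0.0023,0,0,0],[0.0033,0,0.0023,0,0,0],[0.0033,0,0.0023,0,0,0],[0,0,0,0,0,0]])

```text
clock: 17.77
tcp_pos: [0.528, -0.0515, 0.1352]
tool_rot: [[-0.822, -0.002, 0.57], [-0.002, 1.0, 0.001], [-0.57, -0.001, -0.822]]
wrist_force: [-10.3, 2.9, 3.1]
finger_gap: 0.318
grasp_force: 35.0
```

```bash
python3 rel.py;python3 - <<'E'
from meas import *
s0=cv2.imread("pics/s7.png");s=snap("scene","s8.png")
bs=blob(s,(325,165,30,25),br);print(bs[3],bs[1])
cv2.imwrite("pics/c10.png",np.hstack([cv2.resize(i[110:230,260:400],(400,343),interpolation=cv2.INTER_CUBIC) for i in (s0,s)]))
E
```

```text
along 0.0363 y 0.003 out 0.0005 dxyz to target [-0.0295 -0.003  -0.0212] turn [ 0.001 -0.004 -0.002] q [ 0.98  0.44 -1.12  2.34  1.71  0.38  0.01] F -6.7 [-10.3   2.9   3.1] 0.31774720169138637 17.775
[351.61904762 166.76190476] (1.3867504596710205, 4.992301940917969)
```

jog_arm(deltas=[[0.0025,0,0.0017,0,0,0],[0,0,0,0,0,0]])

```text
clock: 18.08
tcp_pos: [0.5282, -0.0515, 0.1353]
tool_rot: [[-0.824, -0.002, 0.567], [-0.002, 1.0, 0.001], [-0.567, -0.001, -0.824]]
wrist_force: [-15.2, 1.7, 2.5]
finger_gap: 0.317
grasp_force: 35.0
```

```bash
python3 rel.py
```

```text
along 0.0366 y 0.003 out 0.0004 dxyz to target [-0.0297 -0.003  -0.0213] turn [ 0.001 -0.008 -0.002] q [ 0.98  0.44 -1.12  2.33  1.69  0.38  0.03] F -11.1 [-15.2   1.7   2.5] 0.31685461907064344 18.075
```

It's locked at the second hole: the force rises with no movement. I open, go back to the button and grip again.

jog_arm(deltas=[[0,0,0,0,0,0],[0,0,0,0,0,0],[0,0,0,0,0,0],[-0.012,0,-0.0085,0,0,0],[-0.012,0,-0.0085,0,0,0],[-0.011,0,-0.007,0,0,0],[0,0,0,0,0,0]], grip=0.35)

```text
clock: 18.95
tcp_pos: [0.4981, -0.0526, 0.1144]
tool_rot: [[-0.819, -0.001, 0.573], [-0.002, 1.0, -0.001], [-0.573, -0.001, -0.819]]
wrist_force: [0.6, -0.7, -0.1]
finger_gap: 0.649
grasp_force: 0.0
```

```bash
sed -i 's/-.0545/-.0515/' rel.py; python3 rel.py
```

```text
along -0.0001 y -0.0011 out 0.0005 dxyz to target [ 0.0004  0.0011 -0.0004] turn [ 0.001 -0.    -0.001] q [ 1.02  0.48 -1.17  2.41  1.89  0.44 -0.16] F 0.4 [ 0.6 -0.7 -0.1] 0.6493371505602855 18.95
```

jog_arm(deltas=[[0,0.001,0,0,0,0],[0,0,0,0,0,0],[0,0,0,0,0,0],[0,0,0,0,0,0],[0,0,0,0,0,0],[0,0,0,0,0,0]], grip=1, squeeze=35)

```text
clock: 19.7
tcp_pos: [0.4993, -0.0513, 0.1154]
tool_rot: [[-0.818, -0.001, 0.575], [-0.002, 1.0, -0.001], [-0.575, -0.002, -0.818]]
wrist_force: [0.7, 0.8, 3.5]
finger_gap: 0.321
grasp_force: 35.0
```

jog_arm(deltas=[[0.0033,0,0.0023,0,0,0],[0.0033,0,0.0023,0,0,0],[0.0033,0,0.0023,0,0,0],[0.0033,0,0.0023,0,0,0]])

```text
clock: 20.2
tcp_pos: [0.5065, -0.0514, 0.1204]
tool_rot: [[-0.824, -0.001, 0.566], [-0.001, 1.0, 0.0], [-0.566, -0.001, -0.824]]
wrist_force: [-9.6, 0.4, -1.2]
finger_gap: 0.317
grasp_force: 35.0
```

jog_arm(deltas=[[0.0033,0,0.0023,0,0,0],[0.0033,0,0.0023,0,0,0],[0.0033,0,0.0023,0,0,0],[0.0033,0,0.0023,0,0,0],[0.0033,0,0.0023,0,0,0],[0.0033,0,0.0023,0,0,0],[0,0,0,0,0,0]])

```text
clock: 21.08
tcp_pos: [0.5282, -0.0515, 0.1355]
tool_rot: [[-0.822, -0.001, 0.569], [-0.002, 1.0, -0.001], [-0.569, -0.002, -0.822]]
wrist_force: [-9.4, 1.6, 3.2]
finger_gap: 0.316
grasp_force: 35.0
```

```bash
python3 rel.py
```

```text
along 0.0367 y 0.0 out 0.0006 dxyz to target [-0.0297 -0.     -0.0215] turn [ 0.002 -0.005 -0.001] q [ 0.97  0.43 -1.11  2.34  1.7   0.37  0.01] F -5.9 [-9.4  1.6  3.2] 0.3160310668062144 21.075
```

jog_arm(deltas=[[0.0025,0,0.0017,0,0,0],[0,0,0,0,0,0]])

```text
clock: 21.32
tcp_pos: [0.5285, -0.0514, 0.1357]
tool_rot: [[-0.824, -0.0, 0.566], [-0.001, 1.0, -0.001], [-0.566, -0.002, -0.824]]
wrist_force: [-15.0, 1.1, 3.3]
finger_gap: 0.311
grasp_force: 35.0
```

```bash
python3 rel.py
```

```text
along 0.037 y 0.0001 out 0.0006 dxyz to target [-0.03   -0.0001 -0.0217] turn [ 0.002 -0.009 -0.   ] q [ 0.97  0.43 -1.11  2.33  1.68  0.37  0.03] F -10.4 [-15.    1.1   3.3] 0.31142184354672164 21.325
```

Locked again, this time at the third hole. I relax, open and withdraw square to the boom.

jog_arm(deltas=[[-0.004,0,-0.003,0,0,0],[0,0,0,0,0,0],[0,0,0,0,0,0],[0,0,0,0,0,0],[-0.006,0,0.008,0,0,0],[-0.009,0,0.013,0,0,0],[-0.011,0,0.016,0,0,0],[-0.011,0,0.016,0,0,0]], grip=0.35)

```text
clock: 22.32
tcp_pos: [0.4931, -0.0511, 0.1901]
tool_rot: [[-0.819, -0.002, 0.574], [-0.003, 1.0, -0.001], [-0.574, -0.003, -0.819]]
wrist_force: [-1.3, -0.5, 0.7]
finger_gap: 0.653
grasp_force: 0.0
```

jog_arm(deltas=[[-0.005,0,0.03,0,0.05,0],[-0.005,0,0.04,0,0.1,0],[0,0,0.045,0,0.1,0],[0,0,0.03,0,0.1,0],[0,-0.05,0.01,0,0,0],[0,-0.06,0,0,0,0],[0,-0.06,0,0,0,0],[0,-0.06,0,0,0,0]])

```text
clock: 23.32
tcp_pos: [0.4866, -0.3083, 0.2776]
tool_rot: [[-0.925, 0.038, 0.378], [0.01, 0.997, -0.076], [-0.38, -0.067, -0.922]]
wrist_force: [1.4, 0.4, 1.5]
finger_gap: 0.65
grasp_force: 0.0
```

```bash
python3 - <<'E'
from meas import *
t=snap("top","t9.png");s=snap("scene","s9.png")
st=monitor.read_state();print(st["tcp_pos"],st["wrist_force"].round(1),st["joint_pos"].round(2))
bs=blob(s,(334,170,14,16),br);print("btn",bs[3],bs[1])
m=blob(s,(257,158,28,28),gr);print("hs scene",m[3],m[1])
cv2.imwrite("pics/f.png",cv2.resize(s[120:255,240:420],(800,600),interpolation=cv2.INTER_CUBIC))
E
```

```text
[ 0.48513327 -0.31462985  0.27668394] [ 0.1  0.  -0.9] [ 1.56  0.31 -1.17  1.93  0.29  0.71  1.81]
btn [340.75438596 178.49122807] (3.0, 4.0)
hs scene [271.70943652 172.35573659] (18.621131896972656, 16.469356536865234)
```

View pics/f.png

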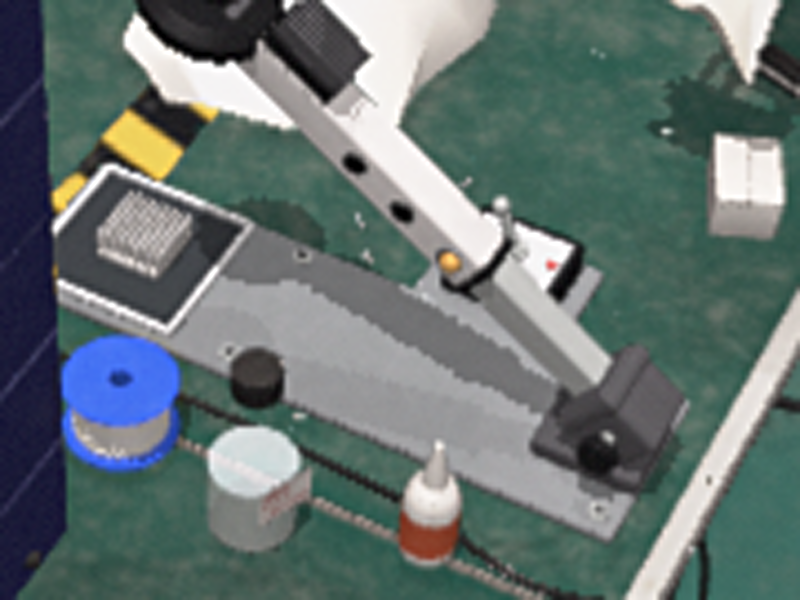

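The brass button at crop (450,262) stands fully out, at the same pixel as at the start. The two empty holes are above it at (355,162) and (402,211), so it is in the third hole. The sink lies flat in the tray at (145,232). The toggle ball leans to on at (502,203), and the arm is clear.

```bash
python3 -c "
from cell import arm
print(arm.job_done())"
```

```text
the job is handed in; nothing more can be done
None
```

I handed the job in at about 23 s: the heat sink lies flat in the tray, the boom is locked at its third hole with the button out, and the toggle is on; the hand-in call returned no verdict.

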